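Wedge the sliding lid onto the first-aid box

ROBOT

A 7-joint arm with a two-finger parallel gripper is mounted at the origin on the work surface. World frame = base frame: x ahead of the robot, y to its left, z up, the work surface at z = 0. Lengths are in m, angles in rad, forces in N, time in s.
With the tool pointing down it reaches from about 0.4 to 0.85 m from the base axis. Payload 4.4 kg.
Tool frame: the origin (TCP) lies midway between the tips of the shut fingers; the grasp point (between the pads) lies behind it (manip.grasp_offset is the z of the grasp point in the tool frame, in m); z points along the fingers, x is the direction in which the jaws open and shut, and the axes are right-handed (so a half turn about z gives the same grasp; the last joint's range is limited). The gripper opens to 94 mm and grips with 3 to 60 N. Pads are 16 mm wide; open, the fingers measure 119 mm over their backs; the gripper's body (75 mm by 177 mm) begins 78 mm behind the grasp point.
Start: joints at [1.124, 0.628, 0.038, 1.517, -0.027, 0.996, -0.02], TCP at [0.242, -0.603, 0.205] pointing down, gripper open.
Joint ranges: [-3.06, 3.06], [-0.37, 2.12], [-1.25, 1.32], [0.18, 2.47], [-1.1, 4.24], [0.23, 1.98], [-2.94, 2.94]. Speed limits (rad/s): [2.57, 2.57, 3.14, 3.14, 3.14, 3.14, 3.14].

INTERFACE

Orientations are given as a 3x3 rotation matrix whose columns are the frame's x, y, z axes.
In Python, from plant import status, camera, camera_info, workorder, manip gives the robot as it stands.
- The arm moves only by the tool arm_command, never from a script. Its arguments are lists of equal length, an entry for each row: "linear": the shift along the world's x, y, z as a fraction of full scale, a list of three; "yaw": the turn about the world's z as a fraction of full scale; "fingers": the opening, from 0 (shut) to 1 (fully open). In form: {"linear": [[dx, dy, dz], ...], "yaw": [yaw, ...], "fingers": [fingers, ...]}. A call has 1 to 8 rows; each row is the pose to reach, as a shift and turn from the pose measured when the call began; what a row does not reach only later rows make up. Full scale, the value 1, is 0.25 m for a shift and 30 degrees for a turn. A row lasts 1/12 s, in which the tool goes at most 41.7 mm and 7.16 degrees, less where a joint would pass 70% of its speed; a pose out of reach is approached as far as the arm can. A call with a number of a shift or a turn outside -1 to 1 is refused whole. A call with a gripper value outside its range is refused whole. The fingers move at their own pace and stop on an object; "force" is the grip in N (left out, the last holds). Time passes only in rows, so rows that repeat a pose let the fingers close. It gives the time, the measured TCP pose, the force and the opening at its end, in the units of the state.
- status.get_obs(): the state, without advancing time (a new reading comes with each control period).
- camera(name): name is "scene" or "top" or "wrist"; returns the picture (384x512x3 uint8, red, green, blue); there is no depth.
- camera_info(name): a dict with "K" (3x3 intrinsics, pixels), "world_to_cam" (4x4, takes a point from world to camera coordinates); the wrist camera has in their place "mount" (4x4, takes a point from camera to tool coordinates, whose origin is the TCP and whose axes are the tool frame's). Camera axes: x right, y down, z forward; pixel columns grow to the right and rows downward; lengths in m; the calibration is good to about 2 mm. A picture is of the moment at which its call begins: read the wrist's pose just before it. camera_info takes no time and is no camera call.
- workorder.sign_off(): hands the job in, once; it reports no verdict.
The state is a dict: "time": time; "qpos": joint angles; "joint_velocities": joint speeds; "effort": joint torques, N m; "ee_pos": TCP position; "tcp_rot": TCP orientation; "force": force on the tool from outside, world axes, zero at the start; "wrist_torque": the same for the moment, N m; "width": finger opening in m.
Only numpy, scipy, OpenCV 4.12 (cv2) and the standard library are available. Lean on these libraries where they do the work, as an engineer would, in place of code of your own. Each camera call takes 0.05 s, during which the arm holds its last target. There are 200 camera calls.

TASK

Close the small white box on the ledge with its wooden dovetail lid: set the lid's narrow end into the box's open ways and slide it along until it wedges tight between them and stays tight once you let go. Feel for the wedging: push it home firmly, with about 10 to 15 N, but do not force it (stay under 20 N), and leave everything else on the ledge alone.

Things in the scene. Friction and masses are not known exactly. Their poses are not given: they have to be found in the camera images.
- lid: Loose waxed wooden lid (slides with friction about 0.25), 90 mm long (x), 10 thick, 0.06-0.11 kg; origin centre of underside, z up. Long edges: dovetail bevelled 30 deg from upright, wider below, tapering 3 deg a side: at 6 mm height 72.7 mm wide at the -x end, 63.3 mm at the +x end (about 5 mm more at the bottom). The narrow +x end goes into the box first.
- lid_grip (a point): Centre of the lid's grip tab, 23 mm above the lid's underside, axes as the lid. Tab: 12 mm thick along the lid's x, 40 mm long along its y, from 10 to 36 mm above the underside.
- box: White box fixed to the ledge, 145 mm long (x), 100 wide; origin centre of underside, z up. Two shelves 45 mm up carry the lid; aluminium dovetail ways overhang both, tops about 13 mm above the shelves. Open at both ends, no stop. Mouth: wide -x end, towards the robot; the lid slides to +x. Half-width between ways, 6 mm above the shelves: about 38 mm at the mouth, 30 at the far end.
- box_home (a point): On the box's long centre line, mid-length, at shelf height (45 mm up), axes as the box. The lid wedges with its origin (underside centre) somewhere within 21 mm of here along x: where, cannot be measured, as the way on the -y side is set up to 2 mm in or out each time. It stops hard within 1 mm; released, it keeps roughly half of the push as grip.
- rail: The fixed aluminium way on the box's +y side, 145 mm long; origin at mid-length on its bevelled face, 34 mm from the centre line and 6 mm above the shelves. The way on the -y side mirrors it, but is set 32 to 36 mm from the centre line, and does not move during the work.
- funnel: White plastic funnel standing mouth down, 80 mm across, 75 mm high, origin at the centre of its underside; leave it alone.
- medbottle: Closed plastic medicine bottle, 50 mm across, 85 mm high, origin at the centre of its underside; leave it alone.
- jar: Small glass jar with silicone lid, 64 mm across, 62 mm high, origin at the centre of its underside; leave it alone.
- spacer: Grey inhaler spacer lying along its y, about 160 mm long, 52 mm thick, origin under its middle; leave it alone.
- soapdish: White soap dish with soap, 110 x 80 x 26 mm, origin at the centre of its underside; leave it alone.
- clipper: Folded steel nail clipper, 58 mm long, in the half-open clear drawer; leave it alone.
Not all that is in view belongs to the job. Leave any orange or turquoise look-alike of the lid alone.

How it is judged:
On the way:
1. the lid's narrow end is in the ways: lid level, at most 5 mm above the shelves, in line, still 30 to 100 mm short of the middle of the box (x of lid in the frame of box_home between -0.1 and -0.03 m and y of lid in the frame of box_home between -0.006 and 0.006 m and z of lid in the frame of box_home between -0.0025 and 0.005 m and angle between the x axis of lid and the x axis of box, either way round below 0.12 rad and angle between lid's own z axis and vertical below 0.06 rad), for 0.1 s.
At the end, for the whole second after the job is handed in: The lid lies flat on the shelves in the ways, in line with the box (within 0.04 rad, 3 mm sideways), its origin within 24 mm of box_home along the ways, at rest, wedged so that after release the fixed way (rail) still bears on it with over 4 N, as a push of about 8 N or more leaves (x of lid in the frame of box_home between -0.024 and 0.024 m and y of lid in the frame of box_home between -0.003 and 0.003 m and z of lid in the frame of box_home between -0.0025 and 0.0025 m and angle between the x axis of lid and the x axis of box, either way round below 0.04 rad and angle between lid's own z axis and vertical below 0.06 rad and contact force between lid and rail above 4 N and linear speed of lid below 0.005 m/s); the robot touches nothing.
It fails at once if the lid is forced: the fixed way bears on it with more than 30 N (contact force between lid and rail above 30 N).
It fails at once if the robot presses on the box or its ways with more than 15 N (contact force between any of the arm, the fingers and box above 15 N).
It fails at once if another thing on the ledge is moved more than 20 mm (distance of any of funnel, medbottle, jar, spacer, soapdish, clipper from where it was at the start of the episode above 0.02 m).
It also fails if it takes over 56 s, if anything falls off the work surface, if the arm or the gripper's body presses on something with over 40 N, if the wrist force passes 120 N, or if a joint passes its speed limit or range.

## Working session

There is one attempt and no reset: what is moved stays moved. The work goes in short steps, Python scripts to look and compute and a tool call to move; the robot and the scene stay as the last step left them, time stands still between calls to the robot, and variables do not carry over. Pictures are saved under pics/ and viewed, about 8 in all and at most 12, crops included, and the job is handed in when it is done.

Besides the shell and the picture viewer there is one more tool, called after "Emit:" as name(argument=value, ...) on one line, values as JSON. arm_command: Moves the arm, as the interface text tells. Shift numbers are shares of 0.25 m and turn numbers shares of 30 degrees, none past 1 either way. Its arguments: {"type":"object","properties":{"linear":{"type":"array","items":{"type":"array","items":{"type":"number"}}},"yaw":{"type":"array","items":{"type":"number"}},"fingers":{"type":"array","items":{"type":"number"}},"force":{"type":"number"}},"required":["linear","yaw","fingers"]}

```bash
mkdir -p pics; ls
python3 - <<'E'
from plant import status,camera,camera_info,manip
import cv2,numpy as np
o=status.get_obs();print({k:np.round(v,3).tolist() for k,v in o.items()});print(manip.grasp_offset)
for n in("scene","top","wrist"):
    cv2.imwrite(f"pics/{n}0.png",camera(n)[...,::-1]);print(n,{k:np.round(v,4).tolist() for k,v in camera_info(n).items()})
a=[cv2.imread(f"pics/{n}0.png") for n in("scene","top")]
cv2.imwrite("pics/top0b.png",cv2.resize(a[1],(800,600),interpolation=cv2.INTER_CUBIC))
E
```

```text
pics
{'time': 0.0, 'qpos': [1.124, 0.629, 0.038, 1.518, -0.027, 0.996, -0.02], 'joint_velocities': [-0.001, -0.0, 0.001, 0.001, 0.001, 0.0, 0.0], 'effort': [0.001, -54.973, 1.144, -18.663, -0.052, 0.024, 0.0], 'ee_pos': [0.241, -0.603, 0.205], 'tcp_rot': [[0.372, -0.928, -0.001], [-0.928, -0.372, 0.002], [-0.002, 0.0, -1.0]], 'force': [-0.68, 0.177, -0.305], 'wrist_torque': [0.029, 0.035, 0.021], 'width': 0.094}
-0.0188
scene {'K': [[495.179, 0.0, 253.579], [0.0, 495.179, 185.1946], [0.0, 0.0, 1.0]], 'world_to_cam': [[0.6726, 0.7399, -0.0066, -0.3834], [0.54, -0.4969, -0.6793, -0.2974], [-0.506, 0.4534, -0.7338, 1.8245], [0.0, 0.0, 0.0, 1.0]]}
top {'K': [[386.6276, 0.0, 258.1758], [0.0, 386.6276, 191.318], [0.0, 0.0, 1.0]], 'world_to_cam': [[-0.0115, -0.9997, -0.0202, -0.023], [-0.997, 0.013, -0.0765, 0.6086], [0.0768, 0.0193, -0.9969, 1.028], [0.0, 0.0, 0.0, 1.0]]}
wrist {'K': [[320.4424, 0.0, 257.683], [0.0, 320.4424, 189.3879], [0.0, 0.0, 1.0]], 'mount': [[1.0, -0.0008, 0.0008, 0.0002], [0.0005, 0.9581, 0.2865, -0.0852], [-0.0009, -0.2865, 0.9581, -0.1784], [0.0, 0.0, 0.0, 1.0]]}
```

View pics/top0b.png

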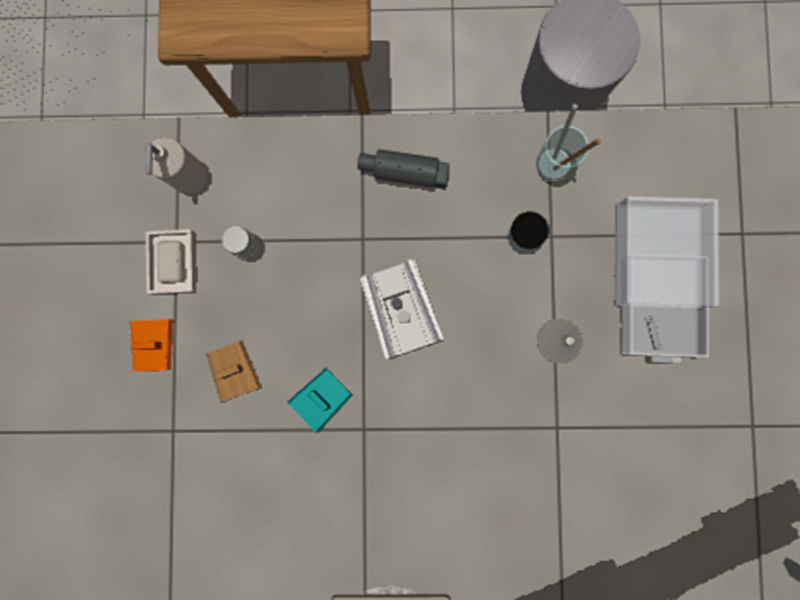

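View pics/scene0.png

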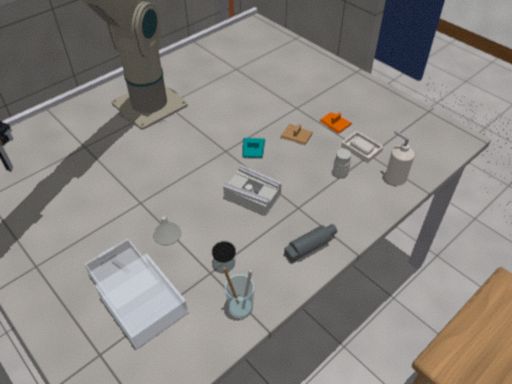

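The top view (800x600) has three lid candidates: orange at (151,345), wooden at (233,371) and turquoise at (320,400). The wooden one is the lid, since the task names the other two colours as look-alikes. The box is at (402,308), with its mouth towards the robot. I'll compute positions and enlarge the lid and box.

```bash
cat > h.py <<'E'
import numpy as np,cv2
from plant import status,camera,camera_info,manip
def cam(n,o=None):
    i=camera_info(n);K=np.array(i["K"])
    if n=="wrist":
        o=o or status.get_obs();T=np.eye(4);T[:3,:3]=o["tcp_rot"];T[:3,3]=o["ee_pos"]
        return K,np.linalg.inv(T@np.array(i["mount"]))
    return K,np.array(i["world_to_cam"])
def ray(kw,uv,z):
    K,W=kw;R=W[:3,:3];c=-R.T@W[:3,3];d=R.T@np.linalg.inv(K)@[uv[0],uv[1],1.]
    return c+d*(z-c[2])/d[2]
def proj(kw,p):
    K,W=kw;q=K@(W[:3,:3]@np.asarray(p,float)+W[:3,3]);return q[:2]/q[2]
E
python3 - <<'E'
from h import *
k=cam("top");s=512/800
for z,name,L in((.01,"lid",[(207,352),(242,341),(261,388),(224,402),(233,371)]),(.058,"box",[(360,280),(413,260),(443,340),(388,358)])):
    P=np.array([ray(k,(u*s,v*s),z) for u,v in L]);print(name,P.round(3).tolist(),P[:4].mean(0).round(3))
im=cv2.imread("pics/top0.png")
a=cv2.resize(im[205:270,115:180],(400,400),interpolation=cv2.INTER_CUBIC);b=cv2.resize(im[160:235,220:295],(400,400),interpolation=cv2.INTER_CUBIC)
cv2.imwrite("pics/crop.png",np.hstack([a,b]))
E
```

```text
lid [[0.52, 0.317, 0.01], [0.539, 0.255, 0.01], [0.456, 0.221, 0.01], [0.433, 0.286, 0.01], [0.486, 0.27, 0.01]] [0.487 0.27  0.01 ]
box [[0.639, 0.042, 0.058], [0.671, -0.048, 0.058], [0.536, -0.096, 0.058], [0.507, -0.004, 0.058]] [ 0.588 -0.027  0.058]
```

View pics/crop.png

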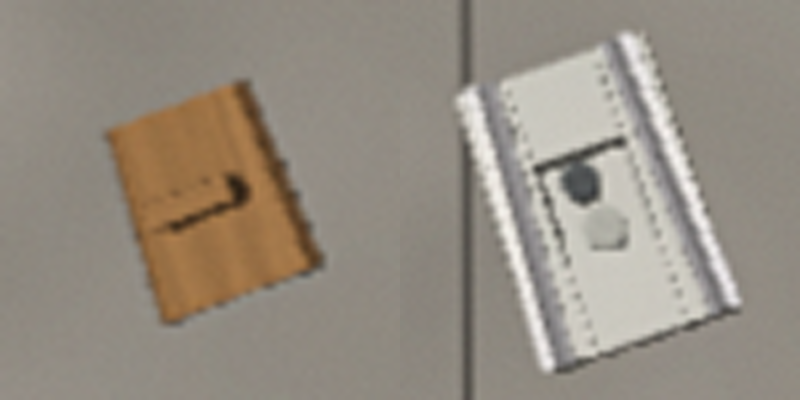

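The enlarged crop shows the real lid: brown wood grain and a tab at about (200,205), with the narrow end upper-left, away from the robot. The box mouth is at the lower edge, (640,335). Both have a yaw of about 20°. I'm moving over there now.

Emit:
arm_command(linear=[[0.48, 0.88, 0.16], [0.48, 0.88, 0.16], [0.48, 0.88, 0.16], [0.48, 0.88, 0.16], [0.48, 0.88, 0.16], [0.48, 0.88, 0.16], [0.48, 0.88, 0.16]], yaw=[1, 1, 1, 1, 1, 1, 1], fingers=[1, 1, 1, 1, 1, 1, 1])

```text
time: 0.73
ee_pos: [0.3666, -0.3754, 0.246]
tcp_rot: [[0.793, -0.61, 0.003], [-0.61, -0.793, 0.004], [-0.001, -0.005, -1.0]]
force: [0.4, 0.2, -0.0]
width: 0.0942
```

Emit:
arm_command(linear=[[0.36, 0.96, 0], [0.36, 0.96, 0], [0.36, 0.96, 0], [0.36, 0.96, 0], [0.36, 0.96, 0], [0.36, 0.96, 0], [0.36, 0.96, 0]], yaw=[1, 1, 1, 1, 1, 1, 1], fingers=[1, 1, 1, 1, 1, 1, 1])

```text
time: 1.32
ee_pos: [0.4585, -0.1292, 0.2463]
tcp_rot: [[0.992, -0.125, 0.002], [-0.125, -0.992, 0.008], [0.001, -0.008, -1.0]]
force: [-0.0, 0.3, 0.4]
width: 0.0941
```

Emit:
arm_command(linear=[[0.1, 0.96, 0], [0.1, 0.96, 0], [0.1, 0.96, 0], [0.1, 0.96, 0], [0.1, 0.96, 0], [0.1, 0.96, 0], [0.1, 0.96, 0]], yaw=[0.97, 0.97, 0.97, 0.97, 0.97, 0.97, 0.97], fingers=[0.6, 0.6, 0.6, 0.6, 0.6, 0.6, 0.6])

```text
time: 1.9
ee_pos: [0.4835, 0.1205, 0.2469]
tcp_rot: [[0.923, 0.384, -0.001], [0.384, -0.923, 0.014], [0.005, -0.014, -1.0]]
force: [-0.3, 0.4, 0.7]
width: 0.0569
```

Emit:
arm_command(linear=[[0.0, 0.6, -0.47], [0.0, 0.6, -0.47], [0.0, 0.6, -0.47], [0.0, 0.6, -0.47], [0.0, 0.6, -0.47], [0.0, 0.6, -0.47], [0.0, 0.6, -0.47]], yaw=[-0.06, -0.06, -0.06, -0.06, -0.06, -0.06, -0.06], fingers=[0.6, 0.6, 0.6, 0.6, 0.6, 0.6, 0.6])

```text
time: 2.48
ee_pos: [0.4822, 0.2714, 0.128]
tcp_rot: [[0.934, 0.358, -0.003], [0.358, -0.934, 0.013], [0.002, -0.014, -1.0]]
force: [-0.0, -1.1, 0.7]
width: 0.0562
```

Run:
```python
from h import *
o=status.get_obs();np.save("o1.npy",o,allow_pickle=True)
im=camera("wrist")[...,::-1];cv2.imwrite("pics/w1.png",im)
print(o["ee_pos"],o["tcp_rot"].round(3) if hasattr(o["tcp_rot"],'round') else o["tcp_rot"])
k=cam("wrist",o);print(proj(k,[.487,.27,.01]))
cv2.imwrite("pics/w1b.png",cv2.resize(im,(800,600),interpolation=cv2.INTER_CUBIC))
```

```text
[0.48222848 0.27135225 0.12801113] [[ 0.934  0.358 -0.003]
 [ 0.358 -0.934  0.013]
 [ 0.002 -0.014 -1.   ]]
[260.22092817 188.66971163]
```

View pics/w1b.png

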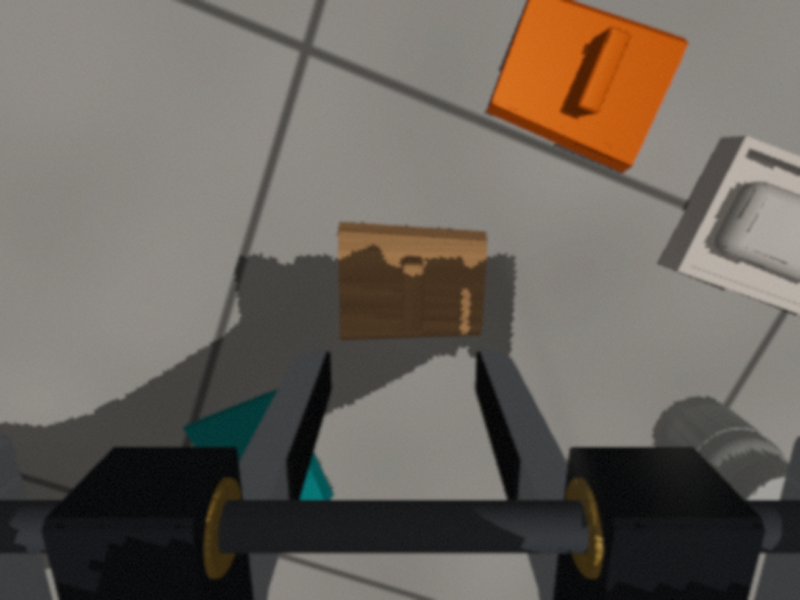

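The wrist view (800x600) shows the wooden lid with corners at (339,222), (487,233), (484,335) and (340,339). The narrow end is on the right, which is lid +x. The tab's near end is at (412,262).

Run:
```python
from h import *
o=np.load("o1.npy",allow_pickle=True).item();k=cam("wrist",o);s=.64
L=[(339,222),(487,233),(484,335),(340,339)]
P=np.array([ray(k,(u*s,v*s),.003)[:2] for u,v in L]);print(P.round(4))
w=(P[0]+P[3])/2;n=(P[1]+P[2])/2;d=n-w
print("c",((w+n)/2).round(4),"len",np.linalg.norm(d),"yaw",np.degrees(np.arctan2(d[1],d[0])),"widths",np.linalg.norm(P[0]-P[3]),np.linalg.norm(P[1]-P[2]))
R=np.array(o["tcp_rot"]);print("tool yaw",np.degrees(np.arctan2(R[1,0],R[0,0])))
im=cv2.imread("pics/w1.png")[135:225,205:325]
g=np.clip((im/255.)**.5*255,0,255).astype('uint8');cv2.imwrite("pics/w1c.png",cv2.resize(g,(800,600),interpolation=cv2.INTER_CUBIC))
```

```text
[[0.433  0.2964]
 [0.5195 0.3223]
 [0.5443 0.2608]
 [0.4582 0.225 ]]
c [0.4887 0.2761] len 0.0917280883077002 yaw 19.69179516907267 widths 0.07571378995302297 0.06628870708313332
tool yaw 20.990891631729276
```

View pics/w1c.png

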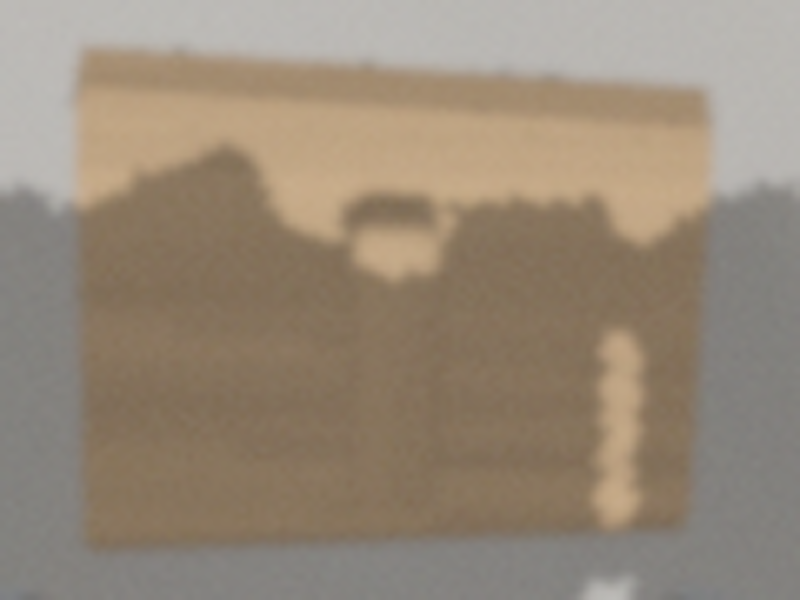

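Run:
```python
from h import *
o=np.load("o1.npy",allow_pickle=True).item();k=cam("wrist",o)
y=np.radians(20);ly=np.array([-np.sin(y),np.cos(y)])
p=ray(k,(205+395/6.667,135+228/6.667),.036)[:2];q=ray(k,(205+395/6.667,135+195/6.667),.010)[:2]
print(p,p-.02*ly,q,q-.02*ly)
```

```text
[0.48105981 0.29436902] [0.48790021 0.27557517] [0.48192779 0.29372582] [0.48876819 0.27493197]
```

Emit:
arm_command(linear=[[0.025, 0.016, -0.15], [0.025, 0.016, -0.3], [0.025, 0.016, -0.4], [0.025, 0.016, -0.455], [0.025, 0.016, -0.455], [0.025, 0.016, -0.455]], yaw=[-0.03, -0.03, -0.03, -0.03, -0.03, -0.03], fingers=[0.6, 0.6, 0.6, 0.6, 0.6, 0.6])

```text
time: 3.03
ee_pos: [0.4904, 0.2723, 0.0157]
tcp_rot: [[0.941, 0.339, -0.001], [0.339, -0.941, 0.012], [0.004, -0.012, -1.0]]
force: [1.2, -0.3, -0.1]
width: 0.0566
```

Emit:
arm_command(linear=[[0, 0, 0], [0, 0, 0], [0, 0, 0], [0, 0, 0], [0, 0, 0], [0, 0, 0]], yaw=[0, 0, 0, 0, 0, 0], fingers=[0, 0, 0, 0, 0, 0], force=40)

```text
time: 3.53
ee_pos: [0.4905, 0.2724, 0.016]
tcp_rot: [[0.941, 0.339, -0.0], [0.339, -0.941, 0.013], [0.004, -0.012, -1.0]]
force: [-0.7, 0.7, 0.1]
width: 0.0199
```

Emit:
arm_command(linear=[[0, 0, 0], [0, 0, 0], [0, 0, 0], [0, 0, 0]], yaw=[0, 0, 0, 0], fingers=[0, 0, 0, 0])

```text
time: 3.87
ee_pos: [0.4904, 0.2724, 0.0161]
tcp_rot: [[0.941, 0.339, -0.0], [0.339, -0.941, 0.012], [0.004, -0.012, -1.0]]
force: [-0.4, -1.0, 2.3]
width: 0.0119
```

Emit:
arm_command(linear=[[0, 0, 0.1], [0, 0, 0.25], [0, 0, 0.4], [0, 0, 0.56], [0, -0.15, 0.72], [-0.04, -0.3, 0.72], [-0.06, -0.45, 0.72], [-0.08, -0.55, 0.72]], yaw=[0, 0, 0, 0, 0, 0, 0, 0], fingers=[0, 0, 0, 0, 0, 0, 0, 0])

```text
time: 4.53
ee_pos: [0.4701, 0.1311, 0.1967]
tcp_rot: [[0.941, 0.337, 0.001], [0.337, -0.941, 0.01], [0.004, -0.009, -1.0]]
force: [0.1, -0.5, -1.4]
width: 0.0116
```

Emit:
arm_command(linear=[[-0.02, -0.15, 0], [-0.04, -0.3, 0], [-0.06, -0.45, 0], [-0.08, -0.6, 0], [-0.09, -0.75, 0], [-0.09, -0.85, 0], [-0.09, -0.85, 0], [-0.09, -0.85, 0]], yaw=[0, 0, 0, 0, 0, 0, 0, 0], fingers=[0, 0, 0, 0, 0, 0, 0, 0])

```text
time: 5.2
ee_pos: [0.4473, -0.0828, 0.1965]
tcp_rot: [[0.943, 0.334, 0.001], [0.334, -0.943, 0.01], [0.004, -0.01, -1.0]]
force: [-0.6, 0.3, -1.4]
width: 0.0118
```

Run:
```python
from h import *
o=status.get_obs();np.save("o2.npy",o,allow_pickle=True)
im=camera("wrist")[...,::-1];cv2.imwrite("pics/w2.png",im)
print(o["ee_pos"].round(4),o["tcp_rot"].round(3),o["width"],o["force"].round(2),o["qpos"].round(2))
k=cam("wrist",o);print(proj(k,[.588,-.027,.058]))
cv2.imwrite("pics/w2b.png",cv2.resize(im,(800,600),interpolation=cv2.INTER_CUBIC))
```

```text
[ 0.4473 -0.0828  0.1965] [[ 0.943  0.334  0.001]
 [ 0.334 -0.943  0.01 ]
 [ 0.004 -0.01  -1.   ]] 0.011774690958118795 [-0.55  0.31 -1.37] [ 0.49  0.4  -0.49  2.04  0.25  0.76  0.19]
[404.11174765 174.31875492]
```

View pics/w2b.png

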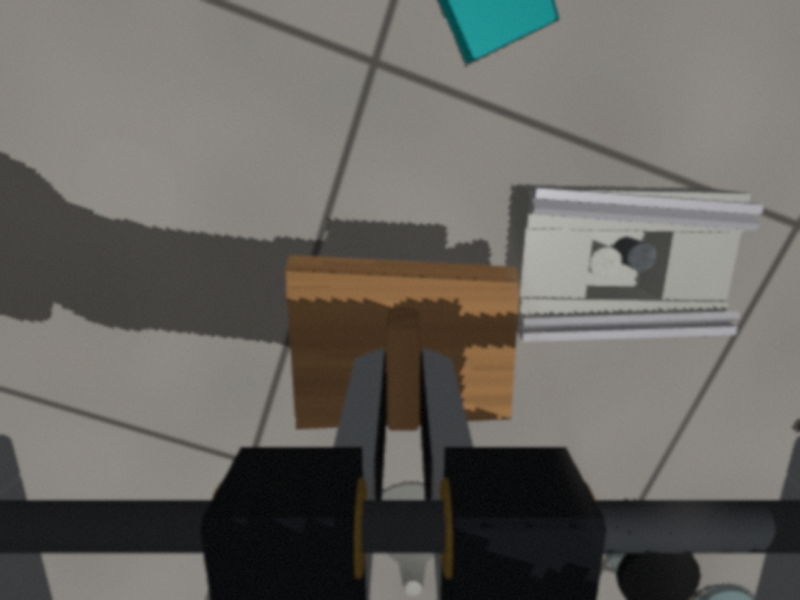

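The lid is held level with corners at (288,256), (519,267), (512,418) and (297,428). The box is on the right, spanning (520–760, 185–340), with its mouth on the left. I'll enlarge the box.

Run:
```python
import cv2
im=cv2.imread("pics/w2.png")[105:225,325:495]
cv2.imwrite("pics/w2c.png",cv2.resize(im,None,fx=4.7,fy=4.7,interpolation=cv2.INTER_CUBIC))
```

```text
(no output)
```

View pics/w2c.png

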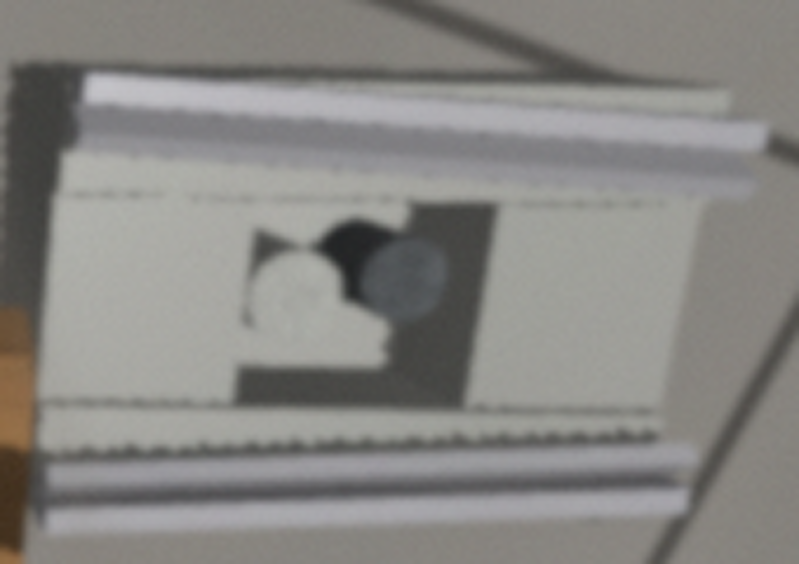

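Run:
```python
from h import *
o=np.load("o2.npy",allow_pickle=True).item();k=cam("wrist",o)
c=lambda u,v,z:ray(k,(325+u/4.7-.4,105+v/4.7-.4),z)[:2]
f=lambda u,v,z:ray(k,(u*.64,v*.64),z)[:2]
A,B,C,D=c(55,195,.045),c(700,205,.045),c(40,402,.045),c(658,412,.045)
ang=lambda d:np.degrees(np.arctan2(d[1],d[0]))
print("shelf edges yaw",ang(B-A),ang(D-C),"len",np.linalg.norm(B-A),np.linalg.norm(D-C),"gap",np.linalg.norm(A-C),np.linalg.norm(B-D))
ctr=(A+B+C+D)/4;yb=np.radians((ang(B-A)+ang(D-C))/2);X=np.array([np.cos(yb),np.sin(yb)]);Y=np.array([-X[1],X[0]])
print("box ctr",ctr,np.degrees(yb),"mouth-axis yaw check",ang((B+D)/2-(A+C)/2))
loc=lambda p:np.round([(p-ctr)@X,(p-ctr)@Y],4)
print("outer far corner",loc(c(730,90,.045)))
for n,u,v in(("L out",85,73),("L out",770,123),("L in",80,105),("L in",765,150),("L gray",75,152),("L gray",755,197),("R in",45,465),("R in",695,447),("R mid",45,505),("R mid",688,488),("R out",45,530),("R out",688,512)):print(n,loc(c(u,v,.058)))
e=np.array(o["ee_pos"])[:2];R=np.array(o["tcp_rot"])
P=[f(288,257,.1805),f(519,267,.1805),f(512,418,.1905),f(297,428,.1905)]
w=(P[0]+P[3])/2;n=(P[1]+P[2])/2
# lower points are top edge: half width less 5.8mm at z+10 -> correct
w=((P[0]+P[3])/2);d=n-w;lx=d/np.linalg.norm(d);ly=np.array([-lx[1],lx[0]])
cen=(w+n)/2-ly*.0029
print("lid yaw",ang(d),"tool yaw",ang(R[:2,0]),"len",np.linalg.norm(d),"w",np.linalg.norm(P[0]-P[3]),np.linalg.norm(P[1]-P[2]))
print("lid c",cen,"TCP",e,"off in lid",(cen-e)@lx,(cen-e)@ly,"lid in box",loc(cen),"TCP in box",loc(e))
```

```text
shelf edges yaw 18.532287059705165 18.42121417345804 len 0.14290077022806483 0.14240171345448466 gap 0.04749997733945401 0.04777258210703724
box ctr [ 0.59038007 -0.02404011] 18.476750616581604 mouth-axis yaw check 18.476847762061876
outer far corner [0.0726 0.0489]
L out [-0.0709  0.051 ]
L out [0.0735 0.0432]
L in [-0.0713  0.0445]
L in [0.0737 0.0376]
L gray [-0.0715  0.0347]
L gray [0.0737 0.0277]
R in [-0.072  -0.0346]
R in [ 0.0723 -0.0281]
R mid [-0.0712 -0.044 ]
R mid [ 0.0727 -0.0378]
R out [-0.0707 -0.05  ]
R out [ 0.0739 -0.0435]
lid yaw 19.550517824252257 tool yaw 19.487861181316912 len 0.09067322252938992 w 0.07047979790914038 0.061878194101104886
lid c [ 0.44790389 -0.07884645] TCP [ 0.44728212 -0.08278729] off in lid 0.0019046763093600674 0.0035055710319410365 lid in box [-0.1525 -0.0068] TCP in box [-0.1543 -0.0104]
```

The measurements check out: shelf length is about 143 mm, the box's outer corner falls at (72.6, 48.9) mm, and the ways are ±34.6 mm at the mouth. The box centre is (0.5904,-0.0240) with yaw 18.5°, and the lid sits 3.6 mm to +y of the TCP. I'll align and descend in front of the mouth.

Emit:
arm_command(linear=[[-0.009, 0.026, -0.12], [-0.009, 0.026, -0.25], [-0.009, 0.026, -0.38], [-0.009, 0.026, -0.48], [-0.009, 0.026, -0.53], [-0.009, 0.026, -0.53], [-0.009, 0.026, -0.53]], yaw=[-0.034, -0.034, -0.034, -0.034, -0.034, -0.034, -0.034], fingers=[0, 0, 0, 0, 0, 0, 0])

```text
time: 5.83
ee_pos: [0.4452, -0.0727, 0.0639]
tcp_rot: [[0.947, 0.323, -0.0], [0.323, -0.946, 0.012], [0.004, -0.011, -1.0]]
force: [0.8, -0.8, -0.7]
width: 0.0115
```

```bash
cat >> h.py <<'E'
def box():
    o=status.get_obs();y=np.radians(18.48);X=np.array([np.cos(y),np.sin(y)]);Y=np.array([-X[1],X[0]])
    d=np.array(o["ee_pos"])[:2]-[.5904,-.0240];R=np.array(o["tcp_rot"]);F=np.array(o["force"])
    print("TCP box mm",round(d@X*1e3,1),round(d@Y*1e3,1),"z",round(o["ee_pos"][2]*1e3,1),"yaw err",round(np.degrees(np.arctan2(R[1,0],R[0,0]))-18.48,2),"F box",round(F[:2]@X,1),round(F[:2]@Y,1),round(F[2],1),"w",round(o["width"]*1e3,1),"t",round(o["time"],2))
E
python3 -c "
from h import *;box()
o=status.get_obs();im=camera('wrist')[...,::-1];cv2.imwrite('pics/w3.png',im[90:330,130:450]);cv2.imwrite('pics/w3b.png',cv2.resize(im[90:330,130:450],(800,600),interpolation=cv2.INTER_CUBIC))
np.save('o3.npy',o,allow_pickle=True)"
```

```text
TCP box mm -153.2 -0.2 z 63.9 yaw err 0.34 F box 0.5 -1.0 -0.7 w 11.5 t 5.83
```

View pics/w3b.png

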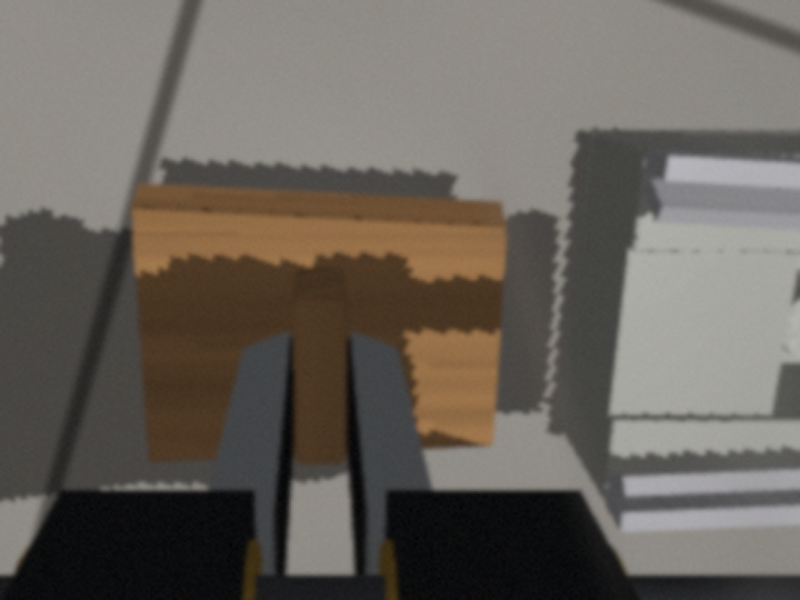

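The lid now sits before the mouth at about way height, with edges at (134,185)–(502,203) and (150,460)–(492,445). The box's shelf lines at the mouth are at (628,250) and (612,415). I'll compute the residual offset.

Run:
```python
from h import *
o=np.load("o3.npy",allow_pickle=True).item();k=cam("wrist",o)
f=lambda u,v,z:ray(k,(130+u*.4,90+v*.4),z)[:2]
y=np.radians(18.48);X=np.array([np.cos(y),np.sin(y)]);Y=np.array([-X[1],X[0]]);c=np.array([.5904,-.0240])
loc=lambda p:np.round([1e3*(p-c)@X,1e3*(p-c)@Y],1)
print("shelf",loc(f(628,250,.045)),loc(f(612,415,.045)),loc(f(790,250,.045)),loc(f(790,418,.045)))
print("ways in",loc(f(660,220,.058)),loc(f(622,478,.058)))
P=[f(134,186,.048),f(502,203,.048),f(492,445,.058),f(150,460,.058)]
print([loc(p) for p in P]);m=[(P[0]+P[3])/2,(P[1]+P[2])/2];d=m[1]-m[0]
print("mid",loc((m[0]+m[1])/2-.0024*Y),"yaw err",np.degrees(np.arctan2(d[1],d[0]))-18.48)
```

```text
shelf [-72.3  24.4] [-71.4 -22.7] [-30.4  24.6] [-22.3 -23.5]
ways in [-70.8  35.6] [-72.2 -34.2]
[array([-198. ,   41.2]), array([-106.4,   37.3]), array([-107. ,  -24.6]), array([-195.8,  -29.3])]
mid [-151.8    3.8] yaw err 0.23764058269421895
```

Emit:
arm_command(linear=[[0.004, -0.012, 0], [0.004, -0.012, 0], [0.004, -0.012, 0]], yaw=[-0.01, -0.01, -0.01], fingers=[0, 0, 0])

```text
time: 6.13
ee_pos: [0.4478, -0.0764, 0.0656]
tcp_rot: [[0.949, 0.317, 0.004], [0.316, -0.949, 0.011], [0.007, -0.009, -1.0]]
force: [0.3, -0.4, -0.4]
width: 0.0118
```

```bash
python3 -c "
from h import *;box()"
```

```text
TCP box mm -151.9 -4.5 z 65.6 yaw err -0.03 F box 0.2 -0.5 -0.4 w 11.8 t 6.13
```

Emit:
arm_command(linear=[[0.04, 0.015, -0.008], [0.08, 0.028, -0.008], [0.12, 0.042, -0.008], [0.16, 0.056, -0.008], [0.2, 0.07, -0.008], [0.226, 0.079, -0.008], [0.226, 0.079, -0.008]], yaw=[0, 0, 0, 0, 0, 0, 0], fingers=[0, 0, 0, 0, 0, 0, 0])

```text
time: 6.72
ee_pos: [0.5066, -0.0555, 0.0636]
tcp_rot: [[0.948, 0.318, 0.006], [0.318, -0.948, 0.012], [0.01, -0.01, -1.0]]
force: [0.8, 0.7, -0.4]
width: 0.0114
```

```bash
python3 -c "
from h import *;box()"
```

```text
TCP box mm -89.5 -3.3 z 63.6 yaw err 0.03 F box 1.0 0.4 -0.4 w 11.4 t 6.72
```

Emit:
arm_command(linear=[[0.03, 0.01, 0], [0.06, 0.02, 0], [0.095, 0.032, 0], [0.095, 0.032, -0.006], [0.095, 0.032, -0.006]], yaw=[0, 0, 0, 0, 0], fingers=[0, 0, 0, 0, 0])

```text
time: 7.13
ee_pos: [0.5307, -0.0472, 0.0618]
tcp_rot: [[0.948, 0.318, 0.006], [0.318, -0.948, 0.012], [0.01, -0.01, -1.0]]
force: [0.2, 0.2, -1.0]
width: 0.0117
```

Run:
```python
from h import *;box()
im=camera('wrist')[...,::-1];cv2.imwrite('pics/w4b.png',cv2.resize(im[90:330,160:480],(800,600),interpolation=cv2.INTER_CUBIC))
```

```text
TCP box mm -64.0 -3.1 z 61.8 yaw err 0.05 F box 0.2 0.1 -1.0 w 11.7 t 7.13
```

View pics/w4b.png

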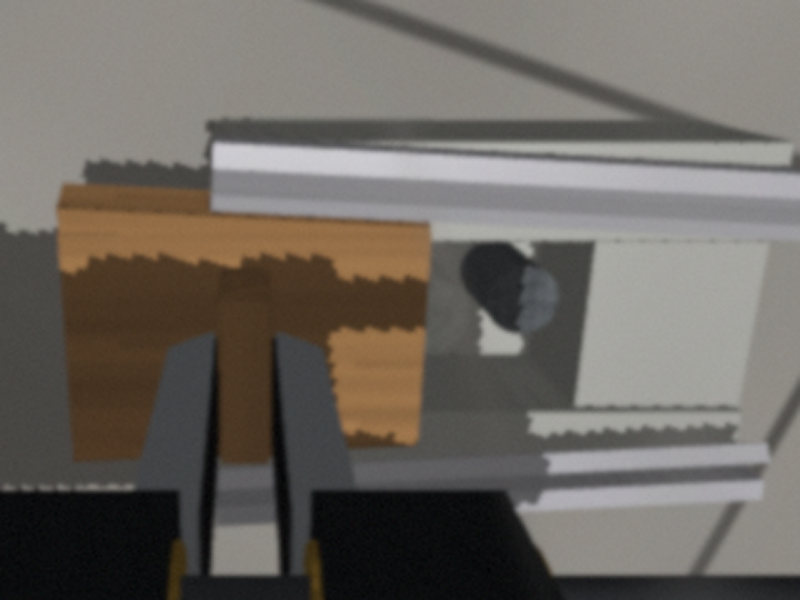

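The lid's narrow end is under the +y way, with its edge passing beneath at (212,205) and its front at (430,225). It is in line and there is no contact force. Now I'll lower it onto the shelves by feel.

Emit:
arm_command(linear=[[0, 0, -0.004], [0, 0, -0.004], [0, 0, -0.004]], yaw=[0, 0, 0], fingers=[0, 0, 0])

```text
time: 7.43
ee_pos: [0.5296, -0.0478, 0.0611]
tcp_rot: [[0.948, 0.317, 0.005], [0.317, -0.948, 0.012], [0.008, -0.009, -1.0]]
force: [0.3, -0.4, 4.0]
width: 0.0117
```

Emit:
arm_command(linear=[[0, 0, -0.004], [0, 0, -0.004], [0, 0, -0.004]], yaw=[0, 0, 0], fingers=[0, 0, 0])

```text
time: 7.68
ee_pos: [0.5296, -0.0478, 0.061]
tcp_rot: [[0.948, 0.317, 0.006], [0.317, -0.948, 0.011], [0.009, -0.009, -1.0]]
force: [-2.3, 0.5, 10.2]
width: 0.0114
```

Emit:
arm_command(linear=[[0.02, 0.007, 0.006], [0.04, 0.013, 0.006], [0.06, 0.02, 0.006], [0.076, 0.025, 0.006], [0.076, 0.025, 0.004], [0.076, 0.025, 0.002]], yaw=[0, 0, 0, 0, 0, 0], fingers=[0, 0, 0, 0, 0, 0])

```text
time: 8.18
ee_pos: [0.5489, -0.0413, 0.0612]
tcp_rot: [[0.948, 0.318, 0.006], [0.317, -0.948, 0.012], [0.009, -0.009, -1.0]]
force: [0.2, 0.1, 2.6]
width: 0.0117
```

```bash
python3 -c "
from h import *;box()"
```

```text
TCP box mm -44.9 -3.3 z 61.2 yaw err 0.03 F box 0.2 0.0 2.6 w 11.7 t 8.18
```

The lid rests on the shelves with no lateral force. I'll release the grip and centre the open jaws on the tab.

Emit:
arm_command(linear=[[0, 0, 0], [0, 0, 0], [0, 0, 0], [0, 0, 0], [-0.004, 0.012, -0.01], [-0.004, 0.012, -0.01], [-0.004, 0.012, -0.01]], yaw=[0, 0, 0, 0, 0, 0, 0], fingers=[0.35, 0.35, 0.35, 0.35, 0.35, 0.35, 0.35])

```text
time: 8.77
ee_pos: [0.5476, -0.038, 0.0586]
tcp_rot: [[0.948, 0.318, 0.005], [0.318, -0.948, 0.012], [0.008, -0.009, -1.0]]
force: [-0.0, 0.4, 0.1]
width: 0.0329
```

```bash
python3 -c "
from h import *;box()"
```

```text
TCP box mm -45.1 0.3 z 58.6 yaw err 0.06 F box 0.1 0.4 0.1 w 32.9 t 8.77
```

Emit:
arm_command(linear=[[0.02, 0.007, -0.002], [0.04, 0.013, -0.002], [0.055, 0.018, -0.002], [0.07, 0.023, -0.002], [0.085, 0.028, -0.002], [0.1, 0.033, -0.002], [0.11, 0.037, -0.002], [0.11, 0.037, -0.002]], yaw=[0, 0, 0, 0, 0, 0, 0, 0], fingers=[0.35, 0.35, 0.35, 0.35, 0.35, 0.35, 0.35, 0.35])

```text
time: 9.43
ee_pos: [0.5759, -0.0284, 0.0581]
tcp_rot: [[0.948, 0.318, 0.006], [0.318, -0.948, 0.012], [0.01, -0.009, -1.0]]
force: [-0.2, -0.3, -0.0]
width: 0.0327
```

Run:
```python
from h import *;box()
im=camera('wrist')[...,::-1];cv2.imwrite('pics/w5b.png',cv2.resize(im[90:330,160:480],(800,600),interpolation=cv2.INTER_CUBIC))
```

```text
TCP box mm -15.1 0.4 z 58.1 yaw err 0.07 F box -0.3 -0.2 -0.0 w 32.7 t 9.43
```

View pics/w5b.png

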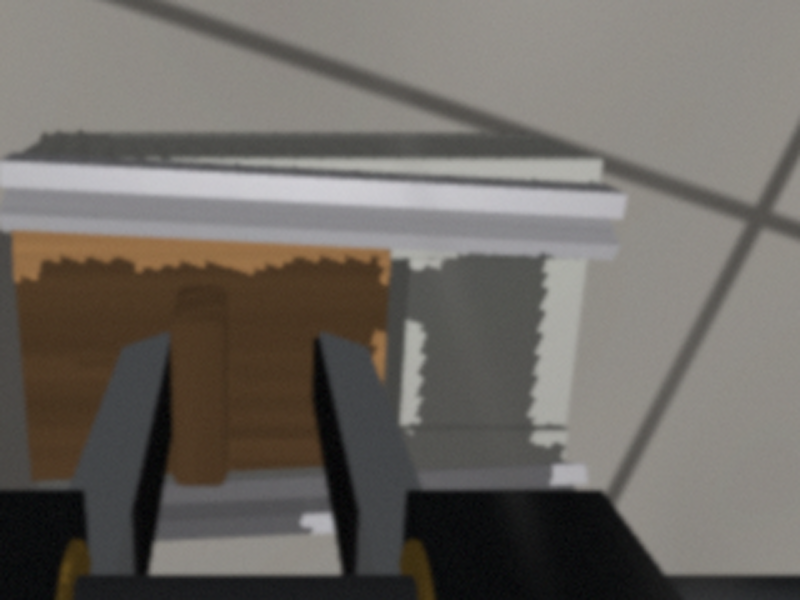

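The rear finger is against the tab at about (170,340). The lid is flat between both ways and sliding freely. From here I'll use small steps with a force check on each.

Emit:
arm_command(linear=[[0.004, 0.0013, 0], [0.008, 0.0026, 0], [0.012, 0.004, 0], [0.012, 0.004, 0]], yaw=[0, 0, 0, 0], fingers=[0.35, 0.35, 0.35, 0.35])

```text
time: 9.82
ee_pos: [0.5786, -0.0276, 0.058]
tcp_rot: [[0.948, 0.318, 0.006], [0.318, -0.948, 0.012], [0.009, -0.009, -1.0]]
force: [-1.0, -0.1, 0.6]
width: 0.0329
```

Emit:
arm_command(linear=[[0.004, 0.0013, 0], [0.008, 0.0026, 0], [0.008, 0.0026, 0]], yaw=[0, 0, 0], fingers=[0.35, 0.35, 0.35])

```text
time: 10.07
ee_pos: [0.5808, -0.027, 0.058]
tcp_rot: [[0.948, 0.318, 0.006], [0.318, -0.948, 0.012], [0.009, -0.009, -1.0]]
force: [0.5, -0.8, -0.2]
width: 0.033
```

Emit:
arm_command(linear=[[0.004, 0.0013, 0], [0.008, 0.0026, 0], [0.008, 0.0026, 0]], yaw=[0, 0, 0], fingers=[0.35, 0.35, 0.35])

```text
time: 10.32
ee_pos: [0.5831, -0.0263, 0.0581]
tcp_rot: [[0.948, 0.318, 0.006], [0.318, -0.948, 0.012], [0.01, -0.009, -1.0]]
force: [0.5, -1.4, -1.5]
width: 0.0329
```

Emit:
arm_command(linear=[[0.004, 0.0013, 0], [0.008, 0.0026, 0], [0.008, 0.0026, 0]], yaw=[0, 0, 0], fingers=[0.35, 0.35, 0.35])

```text
time: 10.57
ee_pos: [0.5853, -0.0257, 0.058]
tcp_rot: [[0.948, 0.318, 0.006], [0.318, -0.948, 0.012], [0.01, -0.009, -1.0]]
force: [-0.1, -0.9, 0.5]
width: 0.033
```

Emit:
arm_command(linear=[[0.004, 0.0013, 0], [0.008, 0.0026, 0], [0.008, 0.0026, 0]], yaw=[0, 0, 0], fingers=[0.35, 0.35, 0.35])

```text
time: 10.82
ee_pos: [0.5876, -0.025, 0.058]
tcp_rot: [[0.948, 0.318, 0.007], [0.318, -0.948, 0.012], [0.01, -0.009, -1.0]]
force: [-0.4, -0.4, 0.7]
width: 0.0329
```

Emit:
arm_command(linear=[[0.004, 0.0013, 0], [0.008, 0.0026, 0], [0.008, 0.0026, 0]], yaw=[0, 0, 0], fingers=[0.35, 0.35, 0.35])

```text
time: 11.07
ee_pos: [0.5899, -0.0244, 0.0581]
tcp_rot: [[0.948, 0.318, 0.007], [0.318, -0.948, 0.012], [0.01, -0.009, -1.0]]
force: [0.2, -0.7, -0.6]
width: 0.0329
```

```bash
python3 -c "
from h import *;box()"
```

```text
TCP box mm -0.6 -0.2 z 58.1 yaw err 0.06 F box -0.0 -0.8 -0.6 w 32.9 t 11.07
```

Emit:
arm_command(linear=[[0.004, 0.0015, 0], [0.008, 0.003, 0], [0.008, 0.003, 0]], yaw=[0, 0, 0], fingers=[0.35, 0.35, 0.35])

```text
time: 11.32
ee_pos: [0.5921, -0.0236, 0.0581]
tcp_rot: [[0.948, 0.318, 0.007], [0.318, -0.948, 0.012], [0.01, -0.009, -1.0]]
force: [-0.5, -1.5, 0.5]
width: 0.0331
```

Emit:
arm_command(linear=[[0.004, 0.0015, 0], [0.008, 0.003, 0], [0.008, 0.003, 0]], yaw=[0, 0, 0], fingers=[0.35, 0.35, 0.35])

```text
time: 11.57
ee_pos: [0.5944, -0.0229, 0.058]
tcp_rot: [[0.948, 0.318, 0.007], [0.318, -0.948, 0.012], [0.011, -0.009, -1.0]]
force: [-0.6, -0.2, 0.1]
width: 0.0331
```

Emit:
arm_command(linear=[[0.004, 0.0015, 0], [0.008, 0.003, 0], [0.008, 0.003, 0]], yaw=[0, 0, 0], fingers=[0.35, 0.35, 0.35])

```text
time: 11.82
ee_pos: [0.5967, -0.022, 0.058]
tcp_rot: [[0.948, 0.318, 0.008], [0.318, -0.948, 0.012], [0.011, -0.009, -1.0]]
force: [-0.6, -1.3, 0.2]
width: 0.0329
```

Emit:
arm_command(linear=[[0.004, 0.0015, 0], [0.008, 0.003, 0], [0.008, 0.003, 0]], yaw=[0, 0, 0], fingers=[0.35, 0.35, 0.35])

```text
time: 12.07
ee_pos: [0.599, -0.0212, 0.058]
tcp_rot: [[0.948, 0.318, 0.008], [0.318, -0.948, 0.012], [0.012, -0.009, -1.0]]
force: [-0.7, -1.7, 0.8]
width: 0.0328
```

Emit:
arm_command(linear=[[0.004, 0.0013, 0], [0.008, 0.0026, 0], [0.008, 0.0026, 0]], yaw=[0, 0, 0], fingers=[0.35, 0.35, 0.35])

```text
time: 12.32
ee_pos: [0.6008, -0.0207, 0.058]
tcp_rot: [[0.948, 0.318, 0.007], [0.318, -0.948, 0.012], [0.011, -0.009, -1.0]]
force: [-2.0, -2.8, 2.6]
width: 0.0329
```

Emit:
arm_command(linear=[[0.004, 0.0013, 0], [0.008, 0.0026, 0], [0.008, 0.0026, 0]], yaw=[0, 0, 0], fingers=[0.35, 0.35, 0.35])

```text
time: 12.57
ee_pos: [0.6009, -0.0206, 0.0579]
tcp_rot: [[0.948, 0.318, 0.004], [0.318, -0.948, 0.01], [0.007, -0.009, -1.0]]
force: [-5.0, -2.3, 5.8]
width: 0.0329
```

```bash
python3 -c "
from h import *;box()"
```

```text
TCP box mm 11.0 -0.1 z 57.9 yaw err 0.05 F box -5.5 -0.6 5.8 w 32.9 t 12.57
```

The lid has stopped hard with its origin at about +0.5 mm and 5.5 N of push. I'll raise the push gradually.

Emit:
arm_command(linear=[[0.006, 0.002, 0], [0.012, 0.004, 0], [0.012, 0.004, 0]], yaw=[0, 0, 0], fingers=[0.35, 0.35, 0.35])

```text
time: 12.82
ee_pos: [0.6009, -0.0206, 0.0576]
tcp_rot: [[0.948, 0.317, -0.003], [0.317, -0.948, 0.008], [0.0, -0.009, -1.0]]
force: [-7.9, -3.4, 6.1]
width: 0.0332
```

```bash
python3 -c "
from h import *;box()"
```

```text
TCP box mm 11.1 -0.1 z 57.6 yaw err 0.02 F box -8.6 -0.7 6.1 w 33.2 t 12.82
```

Emit:
arm_command(linear=[[0.008, 0.0027, 0], [0.016, 0.0053, 0], [0.016, 0.0053, 0]], yaw=[0, 0, 0], fingers=[0.35, 0.35, 0.35])

```text
time: 13.07
ee_pos: [0.6009, -0.0206, 0.0573]
tcp_rot: [[0.948, 0.317, -0.011], [0.317, -0.949, 0.006], [-0.008, -0.009, -1.0]]
force: [-8.9, -3.4, 8.9]
width: 0.0331
```

```bash
python3 -c "
from h import *;box()"
```

```text
TCP box mm 11.0 -0.1 z 57.3 yaw err -0.01 F box -9.5 -0.4 8.9 w 33.1 t 13.07
```

Emit:
arm_command(linear=[[0.01, 0.0033, 0.001], [0.02, 0.0067, 0.002], [0.02, 0.0067, 0.002], [0.02, 0.0067, 0.002]], yaw=[0, 0, 0, 0], fingers=[0.35, 0.35, 0.35, 0.35])

```text
time: 13.4
ee_pos: [0.6007, -0.0207, 0.0571]
tcp_rot: [[0.949, 0.316, -0.021], [0.316, -0.949, 0.003], [-0.019, -0.009, -1.0]]
force: [-9.7, -3.8, 7.5]
width: 0.0335
```

```bash
python3 -c "
from h import *;box()"
```

```text
TCP box mm 10.8 -0.1 z 57.1 yaw err -0.05 F box -10.4 -0.5 7.5 w 33.5 t 13.4
```

Emit:
arm_command(linear=[[0.014, 0.0047, 0.001], [0.026, 0.0087, 0.002], [0.028, 0.0093, 0.002], [0.028, 0.0093, 0.002]], yaw=[0, 0, 0, 0], fingers=[0.35, 0.35, 0.35, 0.35])

```text
time: 13.73
ee_pos: [0.6006, -0.0208, 0.0569]
tcp_rot: [[0.948, 0.315, -0.035], [0.315, -0.949, -0.002], [-0.034, -0.009, -0.999]]
force: [-13.9, -4.7, 9.7]
width: 0.033
```

```bash
python3 -c "
from h import *;box()"
```

```text
TCP box mm 10.7 -0.1 z 56.9 yaw err -0.1 F box -14.7 -0.0 9.7 w 33.0 t 13.73
```

I've reached a 14.7 N push. Now I'll back the finger off the tab and lift away.

Emit:
arm_command(linear=[[-0.015, -0.005, 0], [-0.03, -0.01, 0], [-0.036, -0.012, 0], [-0.036, -0.012, 0]], yaw=[0, 0, 0, 0], fingers=[0.4, 0.4, 0.4, 0.4])

```text
time: 14.07
ee_pos: [0.5924, -0.0232, 0.0571]
tcp_rot: [[0.948, 0.315, -0.033], [0.315, -0.949, -0.001], [-0.032, -0.01, -0.999]]
force: [0.4, 0.2, -0.1]
width: 0.0375
```

```bash
python3 -c "
from h import *;box()"
```

```text
TCP box mm 2.2 0.1 z 57.1 yaw err -0.08 F box 0.4 0.1 -0.1 w 37.5 t 14.07
```

Emit:
arm_command(linear=[[0, 0, 0.06], [0, 0, 0.16], [0, 0, 0.3], [0, 0, 0.45], [-0.1, 0, 0.55], [-0.2, 0, 0.55], [-0.2, 0, 0.55]], yaw=[0, 0, 0, 0, 0, 0, 0], fingers=[0.4, 0.4, 0.4, 0.4, 0.4, 0.4, 0.4])

```text
time: 14.65
ee_pos: [0.5398, -0.0227, 0.1965]
tcp_rot: [[0.948, 0.316, -0.033], [0.316, -0.949, -0.002], [-0.031, -0.009, -0.999]]
force: [-0.8, -0.5, -0.8]
width: 0.0374
```

Run:
```python
from h import *;box()
o=status.get_obs();np.save("o6.npy",o,allow_pickle=True)
im=camera('wrist')[...,::-1];cv2.imwrite('pics/w6.png',im);cv2.imwrite('pics/w6b.png',cv2.resize(im[70:310,190:510],(800,600),interpolation=cv2.INTER_CUBIC))
```

```text
TCP box mm -47.5 17.2 z 196.5 yaw err -0.02 F box -0.9 -0.2 -0.8 w 37.4 t 14.65
```

View pics/w6b.png

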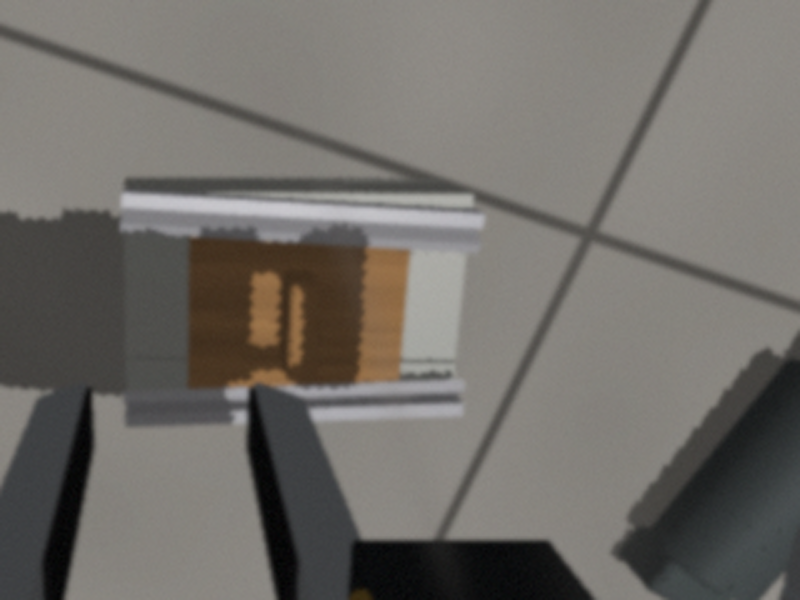

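The lid lies between both ways, spanning columns 188–405 within the box's 125–462, so it is central and in line. The tab is at (285,320) and the gripper is clear. I'll do one numeric check and then hand in.

Run:
```python
from h import *
from plant import workorder
o=np.load("o6.npy",allow_pickle=True).item();k=cam("wrist",o)
f=lambda u,v,z:ray(k,(190+u*.4,70+v*.4),z)[:2]
y=np.radians(18.48);X=np.array([np.cos(y),np.sin(y)]);Y=np.array([-X[1],X[0]]);c=np.array([.5904,-.0240])
for n,p in(("lid -x",f(189,310,.055)),("lid +x",f(405,310,.055)),("box -x",f(125,310,.045)),("box +x",f(462,310,.045))):print(n,np.round([1e3*(p-c)@X,1e3*(p-c)@Y],1))
print(workorder.sign_off());box()
```

```text
lid -x [-42.4   1.2]
lid +x [47.2  2. ]
box -x [-70.1  -2.1]
box +x [74.  -0.8]
the job is handed in; nothing more can be done
None
the job is handed in; nothing more can be done
```

The lid is in the box, wedged between the ways, and the job is handed in at about 15 s of the 56 s allowed. I picked up the wooden lid by its tab, slid its narrow end into the mouth of the ways and lowered it onto the shelves by feel. After letting go, I pushed it home with one finger behind the tab.

**Wedging:** it stopped hard with its origin at about +0.5 mm from `box_home`, and I raised the push in steps to 14.7 N. It did not move further under the rising push, and sideways force stayed under 1 N. During the push the tool also felt 6–10 N upward, so the finger was pressing down on the lid by about that much, and the tool pitched about 2°.

**Last checks:**
- The final picture puts the lid's origin within about 1 mm of the middle of the box along the ways. It looks in line and level between both ways.
- The gripper was empty and clear when I handed in.
- I touched nothing else on the ledge, but I did not check the other objects again in a picture at the end.
- The force left between the lid and the fixed way after release can't be read from here. I infer it from the push.

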